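# Find the bread bin's concealed catch and press it

## Task

The bread bin's drawer is kept shut by a concealed push catch, a square steel plate let in almost flush somewhere in the flat middle of the bin's steel top. Feel across the top with the fingertips until you find the place that gives, press it fully home and keep it pressed a moment until the drawer springs out by itself, then let go and draw the hand clear. Do not touch the drawer, and do not lift, move or knock over any of the things standing on and around the bin.

Things in the scene. Friction and masses are not known exactly. Their poses are not given: they have to be found in the camera images.
- bin: brushed steel bread bin, fixed to the worktop, 240 mm deep (its x) by 380 mm wide (its y) by 150 mm high; origin at the centre of its underside, x to its back, z up; its drawer front faces its -x. Its flat steel top holds the concealed catch
- bin_top (a point): centre of the bin's flat top surface, axes as the bin's. The catch's centre is at one of eight places, changing from start to start: x = -28 or +28 mm with y = -84, -28, +28 or +84 mm from this point. At the other seven the top is plain, hard and flush. Nothing stands on this middle field of 112 by 224 mm
- catch (a joint): the concealed catch: a 46 mm square steel plate, finish as the top, 2 mm below the surface in a 50 mm square opening (2 mm gap all round). Value: how far it is pressed, 0 up to 0.006 (m) fully home, its face then 8 mm below the top. Sprung: about 2.5 N starts it, about 6 N presses it home; it comes up when let go. Beyond about 0.004 it frees the drawer
- drawer (a joint): the bin's drawer, its front panel 364 by 100 mm in the bin's front, upper edge 36 mm below the top. Value 0 shut (held by the catch) to 0.060 (m) open, towards the bin's -x. Once freed, a spring slides it out by itself in about a second; keep the catch pressed for half a second or so meanwhile
- egg_cup: white china egg cup, 48 mm across, 50 mm high, loose, standing on the left end (+y) of the bin's top about 160 mm from the bin's middle; origin at the centre of its foot
- teaspoon: steel teaspoon 130 mm long along its x, under 25 mm high, lying loose on the right end (-y) of the bin's top about 165 mm from the bin's middle; origin under its centre
- mill: turned wooden pepper mill, 56 mm across, 185 mm high, loose; origin at the centre of its foot
- mug: white mug, 80 mm across plus handle, 90 mm high, loose; origin at the centre of its foot
- bowl: steel bowl, 150 mm across, 60 mm high, loose; origin at the centre of its foot
- bottle: green glass bottle, 60 mm across, 200 mm high, loose; origin at the centre of its foot
- napkins: steel napkin holder, 60 by 110 by 105 mm high, loose; origin at the centre of its underside

How it is judged:
By the outcome, as a careful person would: the job done as asked, in the order asked, and still so for the second after the job is handed in, with the robot touching nothing.
It also fails if it takes over 64 s, if anything falls off the work surface, if the arm or the gripper's body presses on something with over 40 N, if the wrist force passes 120 N, or if a joint passes its speed limit or range.

## Robot

A 6-joint arm with a two-finger parallel gripper is mounted at the origin on the work surface. World frame = base frame: x ahead of the robot, y to its left, z up, the work surface at z = 0. Lengths are in m, angles in degrees, forces in N, time in s.
With the tool pointing down it reaches from about 0.3 to 0.75 m from the base axis. Payload 8.5 kg.
Tool frame: the origin (TCP) lies at the very end of the fingers, on their centre line; the grasp point (between the pads) lies 19 mm behind it; z points along the fingers, y is the line along which they close (so a half turn about z gives the same grasp; the last joint's range is limited). The gripper opens to 85 mm and grips with 20 to 120 N. Pads are 22 mm wide; open, the fingers measure 114 mm over their backs; the gripper's body (76 mm by 85 mm) begins 54 mm behind the grasp point. The pads swing forward as they close: fully open they stand 13 mm farther back than shut.
Start: joints at [-77.366, 21.807, 74.336, -0, 83.858, -12.336], TCP at [0.232, -0.499, 0.231] pointing down, gripper open.
Joint ranges: [-178.18, 178.18], [-50.72, 133.34], [12.68, 142.11], [-81.47, 261.47], [9.98, 163.14], [-165.26, 165.26]. Speed limits (degrees/s): [136.94, 136.94, 180, 180, 180, 180].

## Interface

Orientations are given as a 3x3 rotation matrix whose columns are the frame's x, y, z axes.
In Python, from rig import env gives the robot as it stands.
- The arm moves only by the tool move_arm, never from a script. Its argument "plan" is a list of rows, each a list of 7 numbers: the turn, a rotation vector about the tool's x, y, z in degrees, then the shift along the tool's x, y, z in cm, then the gripper command: -1 is shut, 1 is fully open, values between are in proportion. In form: [[ax, ay, az, tx, ty, tz, jaw], ...]. A call has 1 to 5 rows; each row is the pose to reach, as a shift and turn from the pose commanded when the call began, along the tool's axes at that moment; what a row does not reach only later rows make up. A row lasts 1/10 s, in which the tool goes at most 50 mm and 8.59 degrees, less where a joint would pass 70% of its speed; a pose out of reach is approached as far as the arm can. A call with a gripper value outside its range is refused whole. The fingers move at their own pace and stop on an object; "squeeze" is the grip in N (left out, the last holds). Time passes only in rows, so rows that repeat a pose let the fingers close. It gives the time, the measured TCP pose, the force, the opening and the grip force at its end, in the units of the state.
- env.observe(): the state, without advancing time (a new reading comes with each control period).
- env.get_image(name): name is "scene" or "side" or "wrist"; returns a dict with "color" (420x560x3 uint8, red, green, blue), "fov_y" (degrees; the focal length in pixels is half the picture's height over the tangent of half this angle, whatever the lens; pixels are square), "cx", "cy" (the principal point, pixels), "R" (3x3) and "t" (3): a world point X has camera coordinates R X + t. Camera axes: x right, y down, z forward; pixel columns grow to the right and rows downward; lengths in m; the calibration is good to about 2 mm. A picture is of the moment at which its call begins. There is no depth.
- env.close_job(): hands the job in; it is judged then, once.
Trained networks look in a picture, given as the dict that the camera call returned (one of the last four; its "shot" number tells which), for a name from the list of things; names that differ only in an ending like _2 or _b are one class to them, and where a whole thing is asked for, a point or a joint stands for the part that bears it (a point fixed in the world has none). Each returns a list of dicts, best first, with "conf" (0 to 1); they miss things now and then, are a little off and sometimes report something else, mostly with a low value. They report only what shows in the picture. A call takes as long as a camera call.
- env.outline_of(target, picture): "mask" (420x560 bool, what is visible of it) and "bbox" ([centre column, centre row, width, height] in pixels, round what is visible of it).
- env.tip_of(target, picture): "pixel" ([column, row] in pixels: a listed point, or the origin of a listed thing).
The state is a dict: "time_s": time; "q": joint angles; "qvel": joint speeds; "joint_efforts": joint torques, N m; "position": TCP position; "tool_rot": TCP orientation; "ft_force": force on the tool from outside, world axes, zero at the start; "wrist_torque": the same for the moment, N m; "grip_width": finger opening in m; "gripper_force": force on a finger pad.
Only numpy, scipy, OpenCV 4.12 (cv2) and the standard library are available. Lean on these libraries where they do the work, as an engineer would, in place of code of your own. Each camera call takes 0.05 s, during which the arm holds its last target. There are 200 camera calls.

## Working session

There is one attempt and no reset: what is moved stays moved. The work goes in short steps, Python scripts to look and compute and a tool call to move; the robot and the scene stay as the last step left them, time stands still between calls to the robot, and variables do not carry over. Pictures are saved under pics/ and viewed, at most 10 in all, crops included, and the job is handed in when it is done.

Besides the shell and the picture viewer there is one more tool, called as name(argument=value, ...) on one line, values as JSON. move_arm: Moves the arm, as the interface text tells. Its arguments: {"type":"object","properties":{"plan":{"type":"array"},"squeeze":{"type":"number"}},"required":["plan"]}

```bash
mkdir -p pics
cat > h.py <<'E'
import numpy as np,cv2
from rig import env
def K(p):
    f=p["color"].shape[0]/2/np.tan(np.radians(p["fov_y"]/2)); return f
def ray(p,px):
    f=K(p);d=np.array([(px[0]-p["cx"])/f,(px[1]-p["cy"])/f,1]);R=np.array(p["R"]);t=np.array(p["t"]);return -R.T@t,R.T@d
def onz(p,px,z):
    c,d=ray(p,px);return c+d*(z-c[2])/d[2]
def proj(p,X):
    v=np.array(p["R"])@np.array(X)+np.array(p["t"]);return K(p)*v[:2]/v[2]+[p["cx"],p["cy"]]
def save(p,n): cv2.imwrite("pics/"+n,p["color"][:,:,::-1])
E
python3 - <<'E'
from h import *
for n in ["scene","side"]:
    p=env.get_image(n);save(p,n+"0.png")
    print(n,-np.array(p["R"]).T@np.array(p["t"]))
    for t,z in [("bin_top",.15),("bin",0),("egg_cup",.15),("teaspoon",.15),("mill",0),("mug",0),("bowl",0),("bottle",0),("napkins",0)]:
        r=env.tip_of(t,p)
        if r: print(t,round(r[0]["conf"],2),np.round(r[0]["pixel"]),onz(p,r[0]["pixel"],z).round(3))
s=env.observe();print(s["time_s"],s["tool_rot"],s["position"])
E
```

```text
scene [1.4930278  0.17924034 1.17383011]
bin_top 0.79 [278. 212.] [ 0.54  -0.023  0.15 ]
bin 0.71 [276. 241.] [ 0.54  -0.031  0.   ]
egg_cup 0.67 [330. 212.] [0.509 0.14  0.15 ]
teaspoon 0.81 [228. 208.] [ 0.555 -0.185  0.15 ]
mill 0.69 [200. 184.] [ 0.312 -0.382  0.   ]
mug 0.62 [401. 217.] [0.34 0.39 0.  ]
bowl 0.73 [274. 212.] [ 0.405 -0.066  0.   ]
bottle 0.64 [183. 216.] [ 0.49  -0.388  0.   ]
napkins 0.92 [167. 251.] [ 0.651 -0.386  0.   ]
side [0.65667034 0.78133143 0.93814853]
egg_cup 0.71 [281. 234.] [0.505 0.15  0.15 ]
teaspoon 0.83 [238. 151.] [ 0.556 -0.183  0.15 ]
mill 0.96 [293. 142.] [ 0.34 -0.37  0.  ]
mug 0.84 [370. 346.] [0.35  0.407 0.   ]
bowl 0.66 [294. 364.] [0.535 0.407 0.   ]
bottle 0.79 [248. 146.] [ 0.501 -0.384  0.   ]
napkins 0.73 [204. 157.] [ 0.657 -0.358  0.   ]
1.0 [[ 9.06533988e-01  4.22132834e-01  8.94173343e-06]
 [ 4.22132833e-01 -9.06533985e-01 -6.90537847e-05]
 [-2.10438846e-05  6.63742021e-05 -9.99999998e-01]] [ 0.23215737 -0.4985949   0.23134203]
```

View pics/scene0.png

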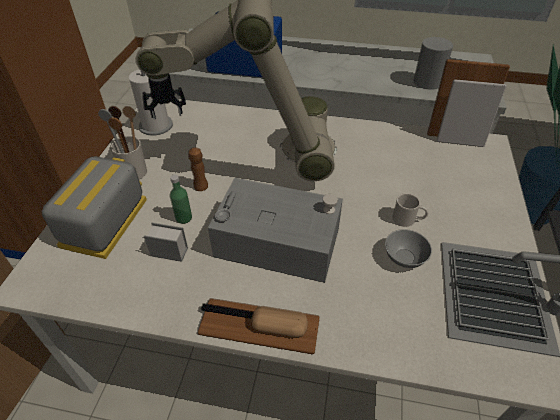

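View pics/side0.png

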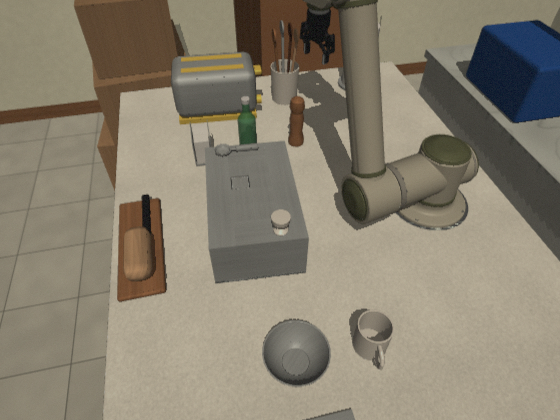

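The scene view shows a faint square outline on the top at about (267,217), and the side view at about (240,183). The egg cup is at (330,204) in scene and the spoon at (225,207). I'll zoom in and measure the top's corners.

Run:
```python
from h import *
ims=[]
for n,(x,y,w,h) in {"scene":(200,170,150,112),"side":(195,130,120,150)}.items():
    p=env.get_image(n)
    c=p["color"][y:y+h,x:x+w,::-1]; c=cv2.convertScaleAbs(c,alpha=1.4)
    ims.append(cv2.resize(c,None,fx=600/150*(1 if n=="scene" else 1) *(.65),fy=600/150*.65,interpolation=cv2.INTER_CUBIC) if 0 else cv2.resize(c,(w*4 if n=="side" else 600, h*4),interpolation=cv2.INTER_CUBIC))
    m=env.outline_of("bin",p)[0]["mask"].astype(np.uint8)
    cs=max(cv2.findContours(m,0,2)[0],key=cv2.contourArea);a=cv2.approxPolyDP(cv2.convexHull(cs),4,True)[:,0]
    print(n,[(tuple(int(k) for k in v),onz(p,v,.15)[:2].round(3).tolist()) for v in a])
    q=(267,217) if n=="scene" else (240,183)
    print("catch",onz(p,q,.15).round(3))
cv2.imwrite("pics/c1.png",ims[0]);cv2.imwrite("pics/c2.png",ims[1])
```

```text
scene [((234, 178), [0.411, -0.205]), ((341, 199), [0.444, 0.169]), ((323, 281), [0.777, 0.152]), ((213, 255), [0.748, -0.175]), ((208, 226), [0.642, -0.225])]
catch [ 0.569 -0.053  0.15 ]
side [((283, 140), [0.416, -0.204]), ((308, 232), [0.44, 0.16]), ((305, 268), [0.475, 0.261]), ((216, 281), [0.676, 0.25]), ((208, 244), [0.681, 0.143]), ((205, 147), [0.65, -0.223])]
catch [ 0.573 -0.047  0.15 ]
```

View pics/c1.png

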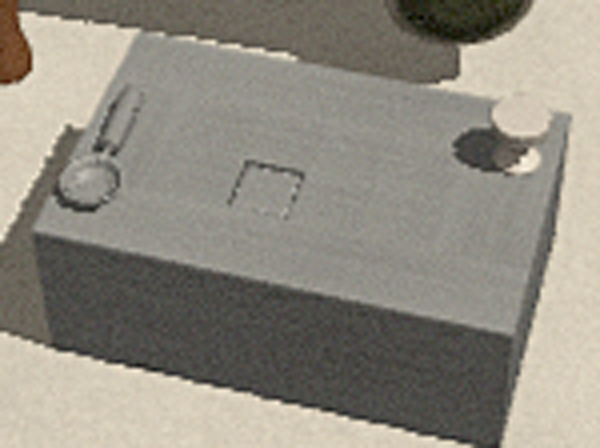

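View pics/c2.png

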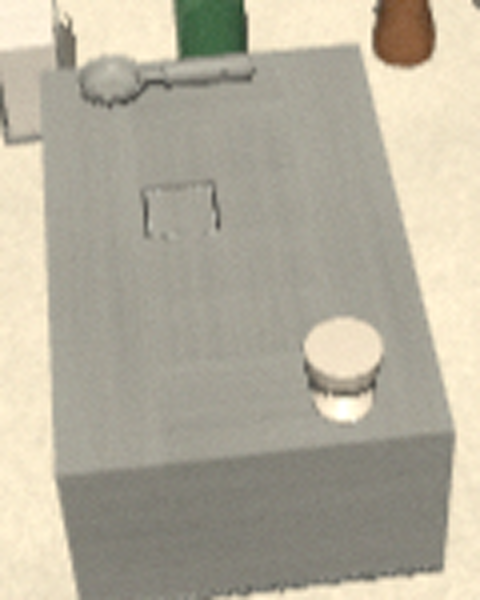

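move_arm(plan=[[0,0,0,0,0,-4.5,-1],[0,0,0,4,-2.1,-5,-1],[0,0,0,8,-4.2,-5,-1],[0,0,0,12,-6.4,-5,-1],[0,0,0,16,-8.5,-5,-1]])

```text
time_s: 1.7
position: [0.342, -0.3524, 0.2815]
tool_rot: [[0.907, 0.422, 0.0], [0.422, -0.907, -0.0], [0.0, 0.0, -1.0]]
ft_force: [0.6, 0.4, 0.5]
grip_width: 0.0127
gripper_force: 0.0
```

move_arm(plan=[[0,0,0,4,-2.1,0,-1],[0,0,0,8,-4.2,0,-1],[0,0,0,12,-6.4,0,-1],[0,0,0,16,-8.5,0,-1],[0,0,0,20,-10.6,0,-1]])

```text
time_s: 2.2
position: [0.4787, -0.1718, 0.2815]
tool_rot: [[0.907, 0.422, 0.0], [0.422, -0.907, -0.0], [0.0, 0.0, -1.0]]
ft_force: [0.4, -1.5, -0.3]
grip_width: -0.0
gripper_force: 0.0
```

move_arm(plan=[[0,0,7,4,-2.1,0,-1],[0,0,14,8,-4.2,0,-1],[0,0,21,12,-6.4,0,-1],[0,0,28,13.7,-7.3,0,-1],[0,0,29.5,13.7,-7.3,0,-1]])

```text
time_s: 2.7
position: [0.5722, -0.0473, 0.2808]
tool_rot: [[0.997, -0.078, -0.0], [-0.078, -0.997, 0.0], [-0.0, -0.0, -1.0]]
ft_force: [-0.6, 0.4, -0.4]
grip_width: 0.0002
gripper_force: 0.0
```

move_arm(plan=[[0,0,0,0,0,3,-1],[0,0,0,0,0,6,-1],[0,0,0,0,0,8,-1],[0,0,0,0,0,9.5,-1],[0,0,0,0,0,10,-1]])

```text
time_s: 3.2
position: [0.5703, -0.0502, 0.1799]
tool_rot: [[0.997, -0.079, -0.003], [-0.079, -0.997, 0.001], [-0.003, -0.0, -1.0]]
ft_force: [0.1, -0.4, 0.2]
grip_width: -0.0003
gripper_force: 0.0
```

Run:
```python
from h import *
p=env.get_image("wrist");s=env.observe();P=np.array(s["position"]);save(p,"w1.png")
print(P,"tip px",proj(p,P),"below",proj(p,[P[0],P[1],.15]),"est",proj(p,[.571,-.05,.15]))
p=env.get_image("side");q=p["color"][100:260,170:330,::-1];cv2.imwrite("pics/s2.png",cv2.resize(cv2.convertScaleAbs(q,alpha=1.4),(592,592),interpolation=cv2.INTER_CUBIC))
```

```text
[ 0.57048312 -0.05010031  0.18012239] tip px [280.66950634 275.04273653] below [280.84756753 248.80751206] est [280.59376194 247.9723153 ]
```

View pics/w1.png

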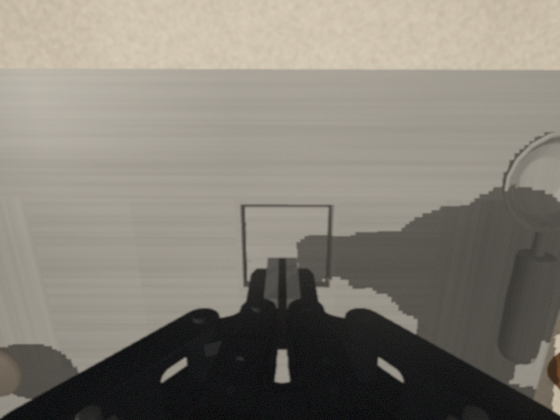

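View pics/s2.png

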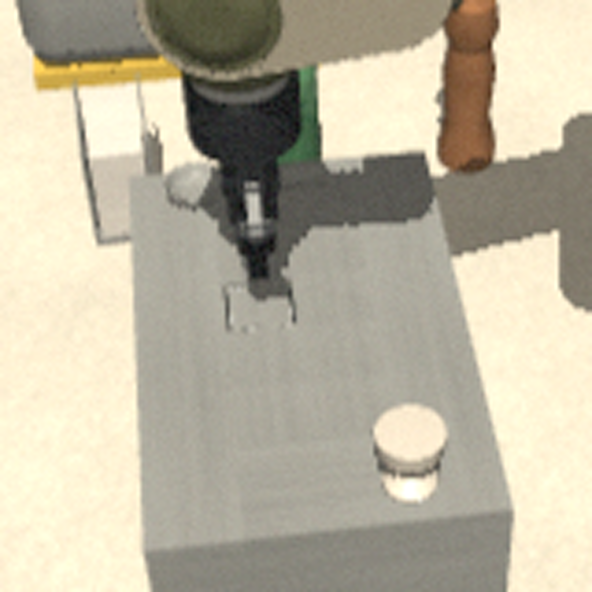

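The wrist view shows the catch opening spanning columns 243–331 and rows 205–285. Its centre, (287,245), is about 3 mm right and 2 mm ahead of the tip, so I'll shift by that and feel downward.

move_arm(plan=[[0,0,0,0.2,0.3,0.5,-1],[0,0,0,0.2,0.3,1.5,-1],[0,0,0,0.2,0.3,2.5,-1],[0,0,0,0.2,0.3,2.8,-1],[0,0,0,0.2,0.3,2.8,-1]])

```text
time_s: 3.8
position: [0.5728, -0.0525, 0.1526]
tool_rot: [[0.997, -0.079, -0.001], [-0.079, -0.997, 0.0], [-0.001, -0.0, -1.0]]
ft_force: [-1.0, -1.2, 0.4]
grip_width: -0.0
gripper_force: 0.0
```

move_arm(plan=[[0,0,0,0,0,0.1,-1],[0,0,0,0,0,0.2,-1],[0,0,0,0,0,0.4,-1],[0,0,0,0,0,0.6,-1],[0,0,0,0,0,0.6,-1]])

```text
time_s: 4.3
position: [0.5731, -0.0526, 0.1474]
tool_rot: [[0.997, -0.079, 0.0], [-0.079, -0.997, -0.0], [0.0, 0.0, -1.0]]
ft_force: [0.3, 0.0, 0.7]
grip_width: -0.0002
gripper_force: 0.3
```

move_arm(plan=[[0,0,0,0,0,0.2,-1],[0,0,0,0,0,0.4,-1],[0,0,0,0,0,0.5,-1],[0,0,0,0,0,0.5,-1],[0,0,0,0,0,0.5,-1]])

```text
time_s: 4.8
position: [0.5731, -0.0526, 0.1426]
tool_rot: [[0.997, -0.079, 0.0], [-0.079, -0.997, -0.0], [0.0, 0.0, -1.0]]
ft_force: [-1.7, 0.4, 5.0]
grip_width: 0.0004
gripper_force: 2.5
```

Force is 5 N at 0.1426, so it is nearly home. I'll press a little more and hold.

move_arm(plan=[[0,0,0,0,0,0.1,-1],[0,0,0,0,0,0.2,-1],[0,0,0,0,0,0.2,-1],[0,0,0,0,0,0.2,-1],[0,0,0,0,0,0.2,-1]])

```text
time_s: 5.3
position: [0.5732, -0.0526, 0.1419]
tool_rot: [[0.997, -0.079, 0.002], [-0.079, -0.997, -0.001], [0.002, 0.0, -1.0]]
ft_force: [-4.0, 0.8, 15.1]
grip_width: -0.0003
gripper_force: 7.4
```

move_arm(plan=[[0,0,0,0,0,0,-1],[0,0,0,0,0,0,-1],[0,0,0,0,0,0,-1],[0,0,0,0,0,0,-1],[0,0,0,0,0,0,-1]])

```text
time_s: 5.8
position: [0.5732, -0.0526, 0.142]
tool_rot: [[0.997, -0.079, 0.002], [-0.079, -0.997, -0.001], [0.002, 0.001, -1.0]]
ft_force: [-3.6, 1.1, 14.7]
grip_width: 0.0001
gripper_force: 7.4
```

move_arm(plan=[[0,0,0,0,0,0,-1],[0,0,0,0,0,0,-1],[0,0,0,0,0,0,-1],[0,0,0,0,0,0,-1],[0,0,0,0,0,0,-1]])

```text
time_s: 6.3
position: [0.5732, -0.0526, 0.1419]
tool_rot: [[0.997, -0.079, 0.002], [-0.079, -0.997, -0.001], [0.002, 0.0, -1.0]]
ft_force: [-4.5, 1.5, 14.6]
grip_width: 0.0001
gripper_force: 7.4
```

Run:
```python
from h import *
p=env.get_image("side");q=p["color"][100:300,170:370,::-1];cv2.imwrite("pics/s3.png",cv2.resize(cv2.convertScaleAbs(q,alpha=1.4),(592,592),interpolation=cv2.INTER_CUBIC))
for o in env.outline_of("drawer",p)[:2]: print(o["conf"],o["bbox"])
```

```text
0.97 [308.1, 206.4, 38.1, 114.5]
```

View pics/s3.png

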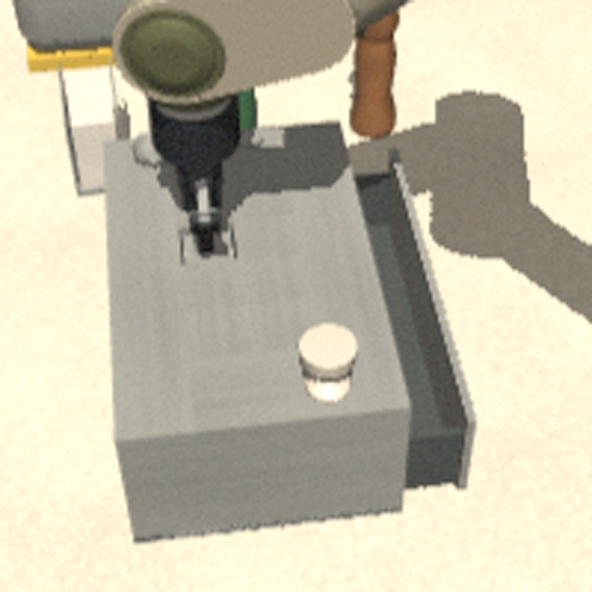

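The drawer is out on the robot's side, with its front edge running from crop (395,150) to (470,490), and the egg cup has not moved. I'll withdraw straight up.

move_arm(plan=[[0,0,0,0,0,-0.5,-1],[0,0,0,0,0,-1.5,-1],[0,0,0,0,0,-4,-1],[0,0,0,0,0,-7,-1],[0,0,0,0,0,-10,-1]])

```text
time_s: 6.9
position: [0.5727, -0.0525, 0.2413]
tool_rot: [[0.997, -0.079, -0.001], [-0.079, -0.997, 0.0], [-0.001, -0.0, -1.0]]
ft_force: [-0.1, -0.3, -0.9]
grip_width: 0.0002
gripper_force: 0.0
```

move_arm(plan=[[0,0,0,0,0,-2,-1],[0,0,0,0,0,-4,-1],[0,0,0,0,0,-5,-1],[0,0,0,0,0,-5,-1],[0,0,0,0,0,-5,-1]])

```text
time_s: 7.4
position: [0.5728, -0.0526, 0.2893]
tool_rot: [[0.997, -0.079, -0.002], [-0.079, -0.997, 0.0], [-0.002, -0.0, -1.0]]
ft_force: [0.5, -0.3, -0.1]
grip_width: -0.0002
gripper_force: 0.0
```

Run:
```python
from h import *
p=env.get_image("side");save(p,"end.png")
print([(o["conf"],o["bbox"]) for o in env.outline_of("drawer",p)[:1]])
for t in ("egg_cup","teaspoon"):
    r=env.tip_of(t,p); print(t,r and onz(p,r[0]["pixel"],.15).round(3))
print(env.observe()["position"],env.observe()["ft_force"])
```

```text
[(0.79, [310.6, 207.9, 39.2, 108.8])]
egg_cup [0.506 0.137 0.15 ]
teaspoon [ 0.559 -0.188  0.15 ]
[ 0.57283229 -0.05255768  0.28940088] [ 0.00905089 -0.72806638  0.45224959]
```

View pics/end.png

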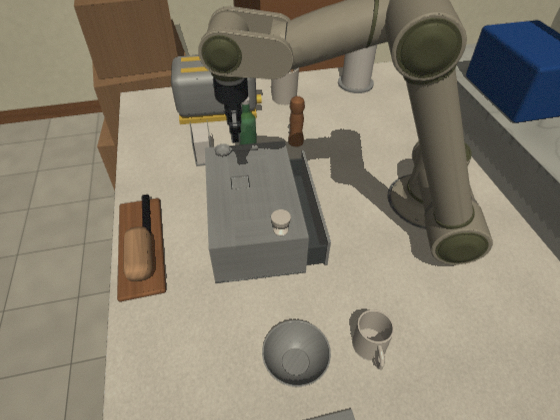

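The drawer is open (edge at about (325,240)), and the egg cup (281,222) and spoon (238,150) are where they were. The hand is clear.

```bash
python3 -c "
from rig import env
print(env.close_job())"
```

```text
the job is handed in; nothing more can be done
None
```

I found the catch at about (0.573, -0.053), pressed it fully home at about 15 N and held it until the drawer sprang out; the hand is clear, nothing looks disturbed in the last picture, and the job is handed in (no verdict was shown).

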